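Check a radio frame for square with a slide rule

TASK

Check the grey radio frame for square with the slide rule: lay the rule across a diagonal with its eye over one corner post, and draw the slide out until the eye pulls tight and the nose bears on the opposite post with a gentle pull of about 12 N (never over 20 N), held for half a second. Do the diagonal that runs from the post nearest the clamp first, then the other one. Compare the two lengths, leave the rule lying snug across the shorter diagonal (either one if they agree within 3 mm) and let go, without racking the frame or disturbing the other things.

Things in the scene. Friction and masses are not known exactly. Their poses are not given: they have to be found in the camera images.
- frame: grey plastic radio frame fastened to the bench: an open four-sided frame, sides 14 mm wide, 20 to 22 mm high, a round upright post at each corner. Origin on the bench, mid-frame; x from near rail to far rail, y left, z up. Near posts at x -65, y +-100 mm. Far rail at x +65 mm, up to 10 mm left or right of square (racked), so a diagonal is 230 to 248 mm between post axes
- clamp (a point): top of the low steel clamp with a swivel lever that holds the near rail, 30 mm right of the rail's middle (so the near right post is the nearest to it); the clamp is 30 mm wide, up to 48 mm high and reaches from frame x -60 to -146 mm
- post_near_left (a point): axis of the frame's near left corner post, at the height of the rail's top (22 mm above the bench). All posts: 14 mm diameter above the rail, top 42 mm above the bench, 20 mm diameter below the rail's top
- post_near_right (a point): axis of the near right corner post (the one nearest the clamp), at the rail's top, 22 mm above the bench
- post_far_left (a point): axis of the far left corner post, on the far rail, at the rail's top, 22 mm above the bench
- post_far_right (a point): axis of the far right corner post, on the far rail, at the rail's top, 22 mm above the bench
- rule: slide rule of aluminium, loose, lying flat: a beam 24 mm wide and 10 mm thick with a 36 mm wide rectangular eye at one end, and a slide running in it that ends in a flat nose 26 mm wide; about 0.16 kg in all. Origin on its underside, where the axis of a 14 mm post lies when it touches the eye's end wall; x axis points along the rule from eye to nose, z up
- rule_eye (a point): the rule's origin: axis of a post touching the eye's end wall, at the underside. The opening is 24 mm long and 26 mm wide: a 14 mm post in it can stand from rule x 0 (rule drawn tight along +x) to x +10 mm (against the inner wall, rule pushed along -x), with 6 mm play to each side. The eye's outside reaches from x -15 to +25 mm
- rule_nose (a point): point on the slide, at the underside, where the axis of a 14 mm post lies when the nose's flat face touches that post: 7 mm in front of the face, along +x
- rule_handle (a point): middle of the black handle on the slide, a block 50 mm long along the rule, 16 mm wide, 34 mm high (10 to 44 mm above the rule's underside); 55 mm behind the nose point and 27 mm above the underside
- slide (a joint): how far the slide is drawn out, m (0 to 0.068): eye point to nose point is 190 mm plus this. It moves with about 3.5 N of friction and stays where it is left; drawing the handle along +x with the eye on a post lengthens it, pushing it along -x (eye's inner wall against the post) shortens it
- grille: round orange speaker grille, 76 mm diameter, 8 mm high, lying on the bench inside the frame, to be left alone; origin at its underside centre
- jar: small glass jar, 48 mm diameter, 60 mm high, to be left alone; origin at its underside centre
- pick_cup: white cup, 66 mm diameter, 85 mm high, with steel dental picks standing out to 170 mm, to be left alone; origin at its underside centre
- screwdriver: screwdriver, 180 mm, black handle, lying on the bench, to be left alone
- tuning_knob: black tuning knob, 36 mm diameter, 20 mm high, to be left alone; origin at its underside centre
- mug: blue mug, 76 mm diameter, 85 mm high, to be left alone; origin at its underside centre

How it is judged (in metres and radians):
On the way, in this order (a step that is already met when the one before it is completed fails the run):
1. the rule lies drawn tight (pull over 8 N, both ends within 2 mm of touching their posts) on the diagonal from the post nearest the clamp (((x of post_near_right in the frame of rule_eye between -0.002 and 0.002 m and y of post_near_right in the frame of rule_eye between -0.009 and 0.009 m and x of post_far_left in the frame of rule_nose between -0.002 and 0.002 m and y of post_far_left in the frame of rule_nose between -0.01 and 0.01 m) or (x of post_far_left in the frame of rule_eye between -0.002 and 0.002 m and y of post_far_left in the frame of rule_eye between -0.009 and 0.009 m and x of post_near_right in the frame of rule_nose between -0.002 and 0.002 m and y of post_near_right in the frame of rule_nose between -0.01 and 0.01 m)) and height (world z) of each of rule_eye, rule_nose below 0.028 m and contact force between rule and frame above 8 N), for 0.15 s.
2. the rule lies drawn tight (pull over 8 N, both ends within 2 mm of touching their posts) on the other diagonal (((x of post_near_left in the frame of rule_eye between -0.002 and 0.002 m and y of post_near_left in the frame of rule_eye between -0.009 and 0.009 m and x of post_far_right in the frame of rule_nose between -0.002 and 0.002 m and y of post_far_right in the frame of rule_nose between -0.01 and 0.01 m) or (x of post_far_right in the frame of rule_eye between -0.002 and 0.002 m and y of post_far_right in the frame of rule_eye between -0.009 and 0.009 m and x of post_near_left in the frame of rule_nose between -0.002 and 0.002 m and y of post_near_left in the frame of rule_nose between -0.01 and 0.01 m)) and height (world z) of each of rule_eye, rule_nose below 0.028 m and contact force between rule and frame above 8 N), for 0.15 s.
At the end, for the whole second after the job is handed in: The rule lies at rest on the frame, let go, across the shorter diagonal (either one if the two differ by less than 3 mm), with the eye's end wall and the nose each within 2 mm, along the rule, of touching their posts (and the post's axis within 10 mm of the rule's midline) (height (world z) of each of rule_eye, rule_nose below 0.028 m and linear speed of rule below 0.01 m/s and ((((x of post_near_right in the frame of rule_eye between -0.002 and 0.002 m and y of post_near_right in the frame of rule_eye between -0.009 and 0.009 m and x of post_far_left in the frame of rule_nose between -0.002 and 0.002 m and y of post_far_left in the frame of rule_nose between -0.01 and 0.01 m) or (x of post_far_left in the frame of rule_eye between -0.002 and 0.002 m and y of post_far_left in the frame of rule_eye between -0.009 and 0.009 m and x of post_near_right in the frame of rule_nose between -0.002 and 0.002 m and y of post_near_right in the frame of rule_nose between -0.01 and 0.01 m)) and y of post_far_left in the frame of frame below 0.1018 m) or (((x of post_near_left in the frame of rule_eye between -0.002 and 0.002 m and y of post_near_left in the frame of rule_eye between -0.009 and 0.009 m and x of post_far_right in the frame of rule_nose between -0.002 and 0.002 m and y of post_far_right in the frame of rule_nose between -0.01 and 0.01 m) or (x of post_far_right in the frame of rule_eye between -0.002 and 0.002 m and y of post_far_right in the frame of rule_eye between -0.009 and 0.009 m and x of post_near_left in the frame of rule_nose between -0.002 and 0.002 m and y of post_near_left in the frame of rule_nose between -0.01 and 0.01 m)) and y of post_far_left in the frame of frame above 0.0982 m))).
It fails at once if the rule presses on the frame with over 22 N (contact force between rule and frame above 22 N).
It fails at once if the arm or gripper pushes the frame with over 10 N (contact force between any of the arm, the fingers and frame above 10 N).
It fails at once if the frame is racked by over 2.5 mm (distance of post_far_left from where it was at the start of the episode above 0.0025 m).
It fails at once if another thing is shifted by over 15 mm (distance of any of grille, jar, pick_cup, screwdriver, tuning_knob, mug from where it was at the start of the episode above 0.015 m).
It also fails if it takes over 72 s, if anything falls off the work surface, if the arm or the gripper's body presses on something with over 40 N, if the wrist force passes 120 N, or if a joint passes its speed limit or range.

ROBOT

A 6-joint arm with a two-finger parallel gripper is mounted at the origin on the work surface. World frame = base frame: x ahead of the robot, y to its left, z up, the work surface at z = 0. Lengths are in mm, angles in rad, forces in N, time in s.
With the tool pointing down it reaches from about 300 to 850 mm from the base axis. Payload 4.2 kg.
Tool frame: the origin (TCP) lies midway between the tips of the shut fingers; the grasp point (between the pads) lies 19 mm behind it; z points along the fingers, y is the line along which they close (so a half turn about z gives the same grasp; the last joint's range is limited). The gripper opens to 91 mm and grips with 3 to 60 N. Pads are 32 mm wide; open, the fingers measure 118 mm over their backs; the gripper's body (76 mm by 178 mm) begins 60 mm behind the grasp point.
Start: joints at [-1.195, 0.32, 1.565, -0, 1.257, -0.02], TCP at [221.694, -530.561, 213.976] pointing down, gripper open.
Joint ranges: [-3.11, 3.11], [-0.84, 2.01], [0.21, 2.61], [-1.34, 4.49], [0.05, 2.63], [-2.56, 2.56]. Speed limits (rad/s): [2.57, 2.57, 3.14, 3.14, 3.14, 3.14].

INTERFACE

Orientations are given as a rotation vector (axis times angle).
In Python, from cell import * gives the robot as it stands.
- The arm moves only by the shell command python3 -m jog 'ROWS' [FORCE]. ROWS is text: rows parted by semicolons, each of 5 numbers parted by spaces: the shift along the world's x, y, z in m, then the turn about the world's z in degrees, then the gripper's target within -1 to 1 (fully open at 1, half-way at 0, shut at -1). In form: dx dy dz twist gripper; .... A call has 1 to 8 rows; each row shifts and turns the commanded pose from where the row before left it; what a row does not reach is not made up. A row lasts 1/10 s, in which the tool goes at most 50 mm and 8.59 degrees, less where a joint would pass 70% of its speed; a pose out of reach is approached as far as the arm can. A call with a gripper value outside its range is refused whole. The fingers move at their own pace and stop on an object; FORCE is the grip in N (left out, the last holds). Time passes only in rows, so rows that do not move let the fingers close. It gives the time, the measured TCP pose, the force, the opening and the grip force at its end, in the units of the state.
- state(): the state, without advancing time (a new reading comes with each control period).
- snapshot(name): name is "scene" or "top" or "wrist"; returns a dict with "frame" (384x512x3 uint8, blue, green, red), "mtx" (3x3 intrinsics, pixels), "T" (4x4, takes a point from camera to world coordinates). Camera axes: x right, y up, looking along -z (the intrinsics and any distortion apply to the point x, -y, -z); pixel columns grow to the right and rows downward; lengths in mm; the calibration is good to about 2 mm. A picture is of the moment at which its call begins. There is no depth.
- close_job(): hands the job in; it is judged then, once.
The state is a dict: "clock": time; "q": joint angles; "joint_vel": joint speeds; "effort": joint torques, N m; "eef_pos": TCP position; "orientation": TCP orientation; "wrist_force": force on the tool from outside, world axes, zero at the start; "moment": the same for the moment, N m; "grip_width": finger opening in mm; "finger_force": force on a finger pad.
Only numpy, scipy, OpenCV 4.12 (cv2) and the standard library are available. Lean on these libraries where they do the work, as an engineer would, in place of code of your own. Each camera call takes 0.05 s, during which the arm holds its last target. There are 200 camera calls.

## Working session

There is one attempt and no reset: what is moved stays moved. The work goes in short steps, Python scripts to look and compute and a shell command to move; the robot and the scene stay as the last step left them, time stands still between calls to the robot, and variables do not carry over. Pictures are saved under pics/ and viewed, at most 10 in all, crops included, and the job is handed in when it is done.

```bash
mkdir -p pics; ls; python3 - <<'E'
from cell import *
import cv2,numpy as np
print(state())
a=[]
for n in("scene","top"):
    s=snapshot(n); np.savez(f"pics/{n}0.npz",**s); cv2.imwrite(f"pics/{n}0.png",s["frame"]); print(n,s["mtx"].tolist(),s["T"].round(3).tolist(),[k for k in s])
E
```

```text
pics
{'clock': 0.0, 'q': array([-1.19501355e+00,  3.20282552e-01,  1.56567843e+00,  1.01053841e-05,
        1.25740573e+00, -1.99870056e-02]), 'joint_vel': array([ 5.36891112e-06,  2.48206348e-04,  2.91371224e-04, -7.38044867e-04,
        6.58749821e-04, -7.51393465e-04]), 'effort': array([-5.25350319e-03, -4.12480867e+01, -2.31978053e+01,  7.23429909e-02,
        4.56997391e-02, -1.32748610e-04]), 'eef_pos': array([ 221.49596876, -530.07212227,  213.12589412]), 'orientation': array([-3.07857047e+00, -6.17275948e-01,  4.78009451e-04]), 'wrist_force': array([-0.25812965, -0.07759747, -0.27270247]), 'moment': array([ 0.03108389, -0.02567492,  0.05029018]), 'finger_force': 0.0, 'grip_width': 91.23399358131819}
scene [[422.02522834182435, 0.0, 256.0212084972657], [0.0, 422.02522834182435, 189.99034947859639], [0.0, 0.0, 1.0]] [[0.865, -0.286, 0.411, 978.705], [0.5, 0.453, -0.738, -757.864], [0.025, 0.844, 0.536, 665.64], [0.0, 0.0, 0.0, 1.0]] ['frame', 'mtx', 'T']
top [[479.83321085924723, 0.0, 250.95679485348523], [0.0, 479.83321085924723, 197.38766254463334], [0.0, 0.0, 1.0]] [[0.0, 0.998, -0.069, 419.292], [-1.0, -0.0, -0.008, 46.373], [-0.008, 0.069, 0.998, 1564.017], [0.0, 0.0, 0.0, 1.0]] ['frame', 'mtx', 'T']
```

View pics/scene0.png

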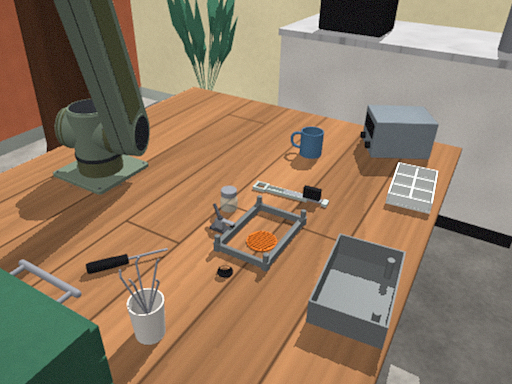

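View pics/top0.png

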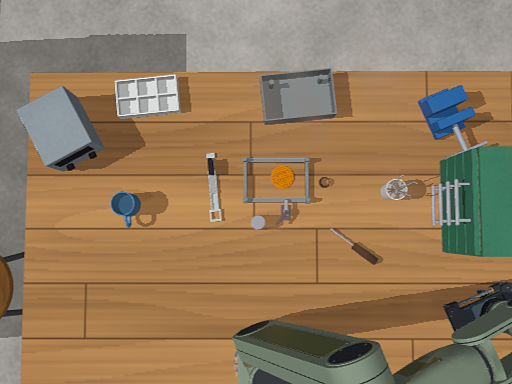

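The scene view shows the frame with the grille inside. The rule lies to its left, with the eye at top-view px (215,213) and the handle near (211,165). The clamp is at (287,209), the jar at (258,222), the mug at (124,205) and the knob at (326,182). Next I'll convert these to rough world positions.

```bash
cat > h.py <<'E'
import numpy as np,cv2
def ray(s,uv,z):
    K,T=s["mtx"],s["T"]; d=np.linalg.inv(K)@[uv[0],uv[1],1]; d=T[:3,:3]@(d*[1,-1,-1]); o=T[:3,3]
    return (o+d*(z-o[2])/d[2]).round(1)
def proj(s,p):
    K,T=s["mtx"],s["T"]; c=T[:3,:3].T@(np.asarray(p,float)-T[:3,3]); v=K@(c*[1,-1,-1]); return (v[:2]/v[2]).round(1)
E
python3 - <<'E'
from h import *
s=dict(np.load("pics/top0.npz"))
for n,uv,z in [("nl",(246,201),42),("nr",(307,201),42),("fl",(246,160),42),("fr",(307,160),42),("eye",(215,213),10),("handle",(211,165),44),("nose",(211,154),10),("clamp",(287,209),48),("jar",(258,222),60)]: print(n,ray(s,uv,z))
f=s["frame"][140:240,195:345]; cv2.imwrite("pics/topc.png",cv2.resize(f,None,fx=5,fy=5,interpolation=cv2.INTER_CUBIC))
E
python3 -m jog '0.01 0.05 0.04 0 1;0.01 0.05 0.04 0 1;0.01 0.05 0.03 0 1;0.02 0.045 0.03 0 1;0.02 0.045 0 0 1;0.02 0.045 0 0 1;0.02 0.045 0 0 1;0.02 0.045 0 0 1'
```

```text
nl [512.5  74.6  42. ]
nr [ 512.5 -119.    42. ]
fl [643.8  74.8  42. ]
fr [ 643.6 -120.1   42. ]
eye [475.5 175.7  10. ]
handle [627.6 186.5  44. ]
nose [668.4 189.8  10. ]
clamp [486.8 -55.1  48. ]
jar [445.5  36.7  60. ]
clock: 0.9
eef_pos: [343.0, -190.2, 327.0]
orientation: [3.08, 0.617, 0.0]
wrist_force: [0.1, -0.0, -0.4]
grip_width: 91.1
finger_force: 0.0
```

View pics/topc.png

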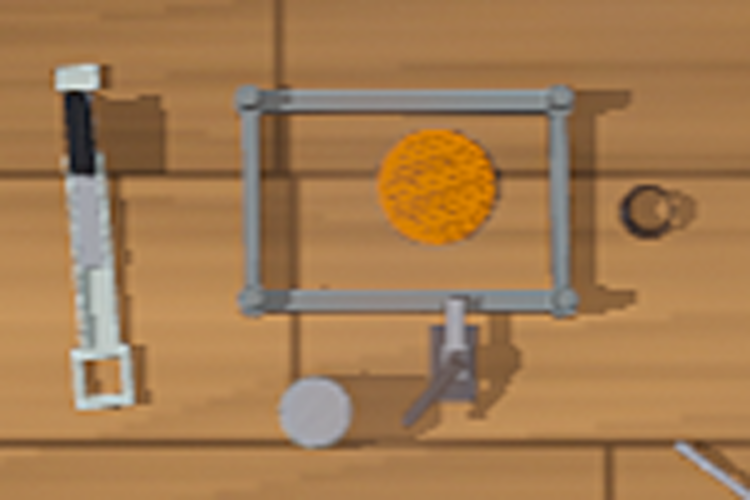

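The crop shows four posts at crop px fl (249,98), fr (561,97), nl (252,300) and nr (564,299). The rule is nearly fully retracted, with its eye at (103,378) and its handle at (79,132). Next I'll take a wrist look from above.

```bash
python3 -m jog '0.03 0.035 0.01 -4 1;0.03 0.035 0.01 -4 1;0.03 0.035 0.01 -4 1;0.03 0.035 0.01 -4 1;0.03 0.035 0.01 -3 1;0.03 0.035 0.01 0 1;0.02 0.035 0.01 0 1;0 0 0 0 1'; python3 - <<'E'
from cell import *
from h import *
print(state()["eef_pos"],state()["q"])
s=snapshot("wrist"); np.savez("pics/w1.npz",**s); cv2.imwrite("pics/w1.png",s["frame"]); print(s["T"].round(2).tolist(),s["mtx"].tolist())
E
```

```text
clock: 1.7
eef_pos: [545.2, 56.8, 396.4]
orientation: [-3.138, -0.109, -0.001]
wrist_force: [-0.1, -0.4, -0.5]
grip_width: 91.2
finger_force: 0.0
[545.20562198  56.75403292 396.4116889 ] [0.08170052 0.22212239 1.25356999 0.00170781 1.66549394 1.58325904]
[[0.07, 0.97, 0.25, 617.01], [-1.0, 0.07, 0.01, 61.13], [-0.0, -0.25, 0.97, 567.98], [0.0, 0.0, 0.0, 1.0]] [[280.24923363951535, 0.0, 253.3328487556794], [0.0, 280.24923363951535, 196.2381845662218], [0.0, 0.0, 1.0]]
```

View pics/w1.png

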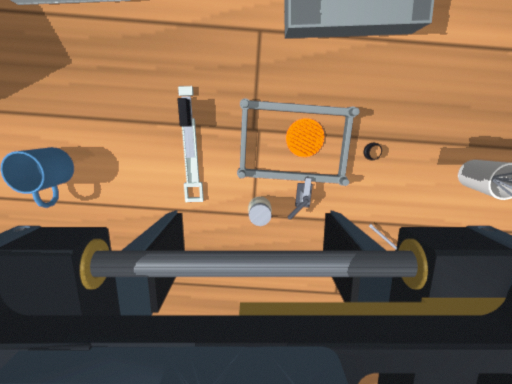

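The wrist view shows the rule with its handle at (185,110), nose at (186,91) and eye at (194,191). The posts are fl (245,104), fr (354,111), nl (241,174) and nr (343,182). I'll measure all of these with masks and sub-pixel crops.

```bash
python3 - <<'E'
from h import *
for n,box,he,ns,posts in [("w1",(165,85,30,130),None,None,[(245,104),(354,111),(241,174),(343,182)]),("top0",(200,148,28,80),None,None,[(244.8,159.6),(307.2,159.4),(245.4,200),(307.8,199.8)])]:
    s=dict(np.load(f"pics/{n}.npz")); x,y,w,h=box; c=s["frame"][y:y+h,x:x+w].astype(int)
    k=c.max(2)<60; g=(c.min(2)>130)
    def big(m):
        nn,l,st,ce=cv2.connectedComponentsWithStats(m.astype(np.uint8)); i=1+np.argmax(st[1:,4]); return ce[i]+[x,y],st[i]
    ce,st=big(k); print(n,"handle",ce,st,ray(s,ce,40))
    ys,xs=np.nonzero(g|k); P=np.array([ray(s,(a+x,b+y),10)[:2] for a,b in zip(xs,ys) if g[b,a]])
    vx,vy,x0,y0=cv2.fitLine(P.astype(np.float32),cv2.DIST_HUBER,0,.01,.01).ravel(); print("axis deg",np.degrees(np.arctan2(vy,vx)),x0,y0,"ext",[((P-[x0,y0])@[vx,vy]).min(),((P-[x0,y0])@[vx,vy]).max()])
    for p in posts: print(ray(s,p,42))
s=dict(np.load("pics/w1.npz"));a=cv2.resize(s["frame"][80:210,165:375],None,fx=3.5,fy=3.5,interpolation=cv2.INTER_CUBIC);cv2.imwrite("pics/w1c.png",a)
E
```

```text
w1 handle [184.42857143 111.90592334] [ 14  14  12  27 287] [627.7 188.1  40. ]
axis deg 1.6453538 557.90295 187.79056 ext [np.float64(-108.40860052339005), np.float64(119.22175461419648)]
[648.6  79.7  42. ]
[ 649.9 -116.3   42. ]
[521.7  79.6  42. ]
[ 519.6 -116.    42. ]
top0 handle [210.48684211 166.38157895] [ 8 10  6 17 76] [623.7 188.4  40. ]
axis deg 5.098088 546.29224 182.52057 ext [np.float64(-96.93358089396077), np.float64(126.72259345880434)]
[645.1  78.6  42. ]
[ 645.6 -120.7   42. ]
[515.7  76.6  42. ]
[ 516.3 -121.6   42. ]
```

View pics/w1c.png

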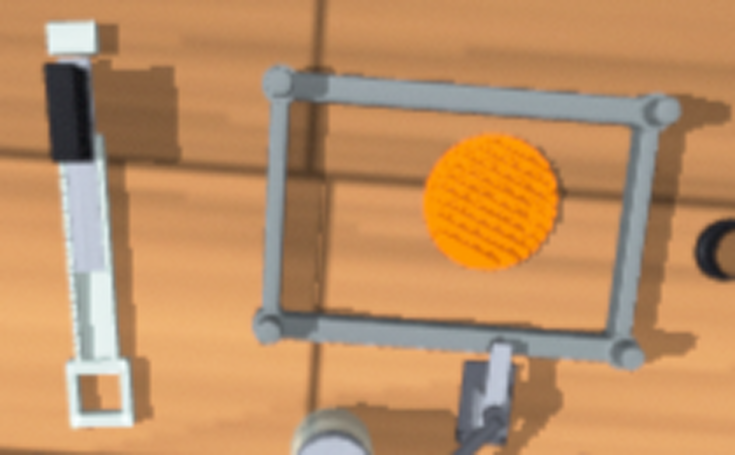

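The zoomed crop shows the posts at fl (278,80), fr (663,108), nl (265,323) and nr (627,352). The eye centre is at (100,393) and the nose block at (72,38).

```bash
python3 - <<'E'
from h import *
s=dict(np.load("pics/w1.npz")); t=dict(np.load("pics/top0.npz"))
C=lambda a,b:(165+a/3.5-.4,80+b/3.5-.4)
D=lambda a,b:(195+a/5-.4,140+b/5-.4)
def rep(w,c,D):
    P={n:ray(w,D(*uv),z)[:2] for n,uv,z in c}
    for k,v in P.items(): print(k,v)
    e=P["nose"]-P["eye"]; print("rule",np.hypot(*e),np.degrees(np.arctan2(e[1],e[0])))
    n=np.linalg.norm; print("d1",n(P["nr"]-P["fl"]),"d2",n(P["nl"]-P["fr"]),"rails",n(P["nl"]-P["nr"]),n(P["fl"]-P["fr"]))
    v=P["nl"]-P["nr"];print("frame yaw",np.degrees(np.arctan2(-v[0],v[1])),(sum(P[k] for k in("fl","fr","nl","nr"))/4))
rep(s,[("fl",(278,80),42),("fr",(663,108),42),("nl",(265,323),42),("nr",(627,352),42),("eye",(100,393),10),("nose",(72,38),10),("h",(66,110),44)],C)
rep(t,[("fl",(249,98),42),("fr",(561,97),42),("nl",(252,300),42),("nr",(564,299),42),("eye",(103,378),10),("nose",(78,77),10),("h",(79,132),44)],D)
E
```

```text
fl [651.1  81.6]
fr [ 650.9 -116.2]
nl [525.6  81.1]
nr [ 523.2 -116.9]
eye [472.  176.5]
nose [667.  194.2]
h [629.  188.9]
rule 195.80165984996142 5.186481095396672
d1 236.13695178857543 d2 233.72500935928954 rails 198.0145449203164 197.80010111220875
frame yaw -0.694460287549768 [587.7 -17.6]
fl [646.4  79.9]
fr [ 646.9 -119.5]
nl [517.   77.8]
nr [ 517.6 -120.4]
eye [468.4 175. ]
nose [665.1 192.4]
h [624.4 188.4]
rule 197.46809868938328 5.0552023552021765
d1 238.13762827407177 d2 236.2229878737461 rails 198.2009081714814 199.40062687965653
frame yaw 0.173447844067994 [581.975 -20.55 ]
```

```bash
python3 -m jog '0.02 0.03 -0.03 1.1 1;0.02 0.03 -0.03 0 1;0.02 0.03 -0.03 0 1;0.0215 0.03 -0.03 0 1;0 0.0115 -0.045 0 1;0 0 -0.045 0 1;0 0 -0.045 0 1;0 0 -0.04 0 1' && python3 -m jog '0 0 -0.03 0 1;0 0 -0.03 0 0.3;0 0 -0.02 0 0;0 0 -0.007 0 -0.3;0 0 0 0 -0.3;0 0 0 0 -0.3'; python3 - <<'E'
from cell import *
from h import *
s=snapshot("wrist"); np.savez("pics/w2.npz",**s); cv2.imwrite("pics/w2.png",s["frame"])
E
```

```text
clock: 2.55
eef_pos: [622.9, 182.6, 99.7]
orientation: [3.138, 0.13, -0.004]
wrist_force: [0.0, -0.4, 0.1]
grip_width: 91.1
finger_force: 0.0
clock: 3.15
eef_pos: [625.1, 184.0, 16.3]
orientation: [-3.139, -0.13, -0.003]
wrist_force: [-0.3, -0.6, 0.6]
grip_width: 54.1
finger_force: 0.0
```

View pics/w2.png

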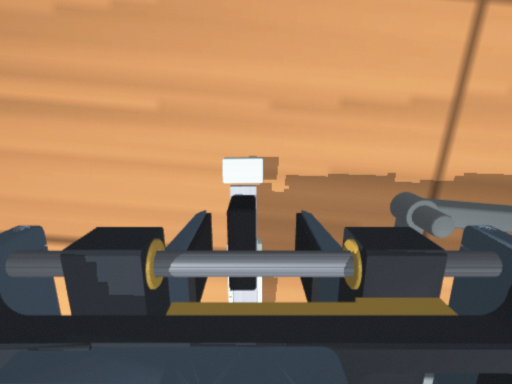

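The handle stands between the fingers at about column 241, slightly left of their middle at about 253. I'll shift +4 mm in y and grip.

```bash
python3 -m jog '0.001 0.004 -0.002 0 -0.6;0 0 0 0 -1;0 0 0 0 -1;0 0 0 0 -1;0 0 0 0 -1' 45 && python3 -m jog '0 0 0.02 0 -1;0 0 0.03 0 -1;0 0 0.03 0 -1;0 0 0 0 -1;0 0 0 0 -1' ; python3 - <<'E'
from cell import *
from h import *
print(state())
for n in("scene","top","wrist"):
    s=snapshot(n); np.savez(f"pics/{n}3.npz",**s)
    x,y,w,h={"scene":(210,120,160,120),"top":(190,130,160,120),"wrist":(130,100,200,150)}[n]
    cv2.imwrite(f"pics/{n}3.png",cv2.resize(s["frame"][y:y+h,x:x+w],(400,300),interpolation=cv2.INTER_CUBIC))
cv2.imwrite("pics/l3.png",np.hstack([cv2.imread("pics/scene3.png"),cv2.imread("pics/top3.png")]))
E
```

```text
clock: 3.7
eef_pos: [625.5, 188.7, 13.4]
orientation: [-3.138, -0.131, -0.001]
wrist_force: [0.4, 1.4, 2.1]
grip_width: 15.8
finger_force: 45.0
clock: 4.2
eef_pos: [625.3, 188.3, 92.9]
orientation: [3.139, 0.131, 0.0]
wrist_force: [0.2, -0.9, -3.2]
grip_width: 15.4
finger_force: 45.0
{'clock': 4.2, 'q': array([ 2.74943211e-01,  5.29948421e-01,  1.54171776e+00, -2.32040288e-04,
        1.06976480e+00,  1.76244941e+00]), 'joint_vel': array([ 0.0006626 ,  0.02528433,  0.03673782,  0.00080285,  0.00575506,
       -0.00027936]), 'effort': array([ 4.39260097e-03, -5.32038653e+01, -2.29996580e+01,  3.80562607e-02,
       -6.36164169e-02,  1.61975127e-03]), 'eef_pos': array([625.25432283, 188.25411739,  92.91940361]), 'orientation': array([3.13870099e+00, 1.30962220e-01, 3.20962724e-04]), 'wrist_force': array([ 0.1816315 , -0.94611075, -3.17090054]), 'moment': array([-0.02839709, -0.09853589, -0.01742308]), 'finger_force': 44.99734818935394, 'grip_width': 15.398112669256736}
```

View pics/l3.png

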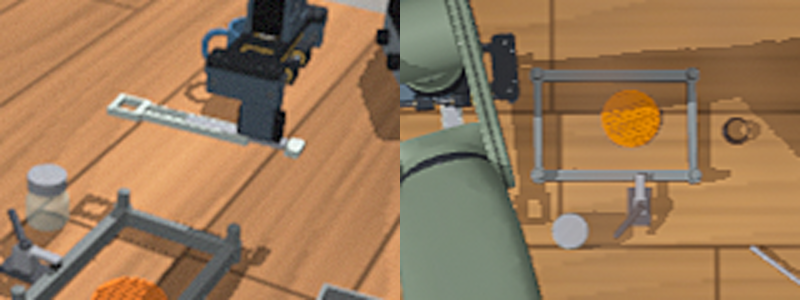

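The rule is lifted level, with the eye towards the robot, and the arm hides it in the top view. Next I'll carry it over the first diagonal and turn it about 52.4°.

```bash
python3 -m jog '-0.002 -0.022 0.005 6.5 -1;-0.003 -0.022 0 6.5 -1;-0.003 -0.022 0 6.5 -1;-0.003 -0.022 0 6.6 -1;-0.003 -0.022 0 6.6 -1;-0.003 -0.022 0 6.6 -1;-0.003 -0.022 0 6.6 -1;-0.001 -0.021 0 6.5 -1' && python3 -m jog '0 0 -0.01 0 -1;0 0 -0.01 0 -1;0 0 0 0 -1;0 0 0 0 -1' ; cat > look.py <<'E'
import sys
from cell import *
from h import *
t=sys.argv[1]; print({k:v.round(3) for k,v in state().items() if k in("eef_pos","orientation","q","wrist_force")})
o=[]
for n in("scene","top"):
    s=snapshot(n); np.savez(f"pics/{n}{t}.npz",**s)
    x,y={"scene":(200,170),"top":(220,140)}[n]; w,h=(120,110) if n=="scene" else (110,100)
    o.append(cv2.resize(s["frame"][y:y+h,x:x+w],(400,int(400*h/w)),interpolation=cv2.INTER_CUBIC)[:360])
s=snapshot("wrist"); np.savez(f"pics/wrist{t}.npz",**s)
o=[np.vstack([a,np.zeros((370-a.shape[0],400,3),np.uint8)]) for a in o]
cv2.imwrite(f"pics/l{t}.png",np.vstack([np.hstack(o),cv2.resize(s["frame"][100:230,:],(800,203))]))
E
python3 look.py 4
```

```text
clock: 5.15
eef_pos: [603.1, 12.5, 96.4]
orientation: [-2.754, -1.509, 0.005]
wrist_force: [0.5, 0.5, -1.4]
grip_width: 15.7
finger_force: 45.0
clock: 5.55
eef_pos: [603.9, 14.3, 77.0]
orientation: [-2.757, -1.503, 0.002]
wrist_force: [0.8, -0.4, -1.6]
grip_width: 15.8
finger_force: 45.0
{'q': array([0.004, 0.478, 1.683, 0.   , 0.982, 0.577]), 'eef_pos': array([603.935,  14.279,  77.032]), 'orientation': array([-2.757e+00, -1.503e+00,  2.000e-03]), 'wrist_force': array([ 0.787, -0.401, -1.617])}
```

View pics/l4.png

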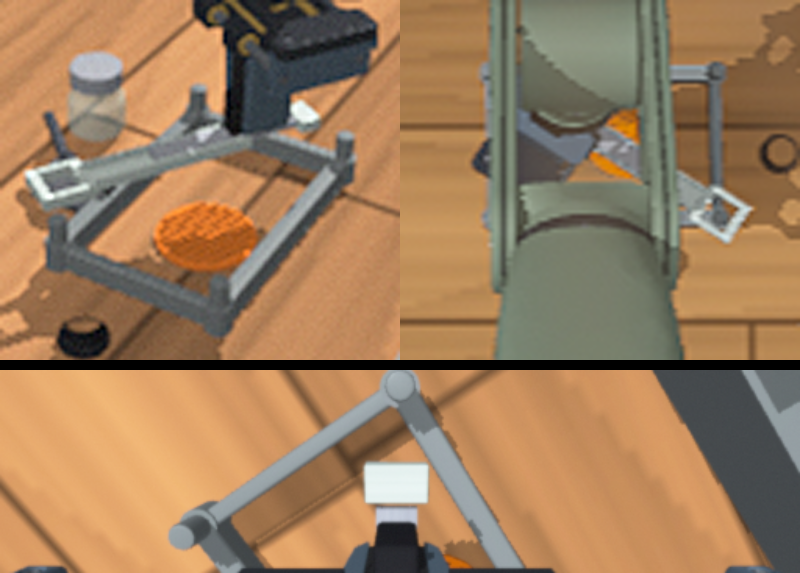

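The scene view shows the eye hovering near the near-right post: eye at crop (59,183), post top at (56,222). The top view shows the eye centred at about (723,214), almost over the post at (716,213). The wrist view shows post fl at full-image px (256,110) straight beyond the nose. I'll work out the numbers.

```bash
cat >> h.py <<'E'
def eye(s,c,r,z,thr=150):
    x,y=int(c[0])-r,int(c[1])-r; f=s["frame"][y:y+2*r,x:x+2*r].astype(int)
    f=cv2.resize(f.astype(np.uint8),None,fx=4,fy=4,interpolation=cv2.INTER_CUBIC).astype(int)
    m=((f.min(2)>thr)&(f.max(2)-f.min(2)<40)).astype(np.uint8)
    cs,h=cv2.findContours(m,cv2.RETR_CCOMP,cv2.CHAIN_APPROX_NONE)
    out=[]
    for i,k in enumerate(cs):
        if h[0][i][3]>=0 and cv2.contourArea(k)>60:
            M=cv2.moments(k); uv=np.array([M["m10"],M["m01"]])/M["m00"]/4+[x,y]-.375; out.append((uv.round(1),M["m00"]/16,ray(s,uv,z)))
    return out
E
python3 - <<'E'
from h import *
t=dict(np.load("pics/top4.npz"));c=dict(np.load("pics/scene4.npz"));w=dict(np.load("pics/wrist4.npz"))
for th in (130,150,170):
  print("top",eye(t,(308.8,198.9),14,73.6,th)); print("scene",eye(c,(217.7,224.9),16,73.6,th))
print("hand", ray(t,(308.8,198.9),73.6),ray(c,(217.7,224.9),73.6))
print("post top",ray(t,(307.4,199.4),42),"scene",ray(c,(216.8,236.6),42))
# wrist fl post
x=lambda a,b:(a*512/800-.2,100+(b-370)*130/203)
print("wrist fl",ray(w,x(399,386),42),"nose tip",ray(w,x(396,483),70), "nl",ray(w,x(183,532),42))
E
```

```text
top [(array([307.7, 197.9]), 56.5625, array([ 520.3, -117.8,   73.6]))]
scene [(array([217.7, 223.5]), 53.46875, array([ 521.6, -115.7,   73.6]))]
top []
scene [(array([218.4, 223.4]), 67.6875, array([ 522.8, -114.6,   73.6]))]
top []
scene []
hand [ 517.1 -121.3   73.6] [ 524.7 -120.    73.6]
post top [ 517.6 -120.4   42. ] scene [ 524.2 -124.4   42. ]
wrist fl [649.7  80.6  42. ] nose tip [627.  48.  70.] nl [522.8  80.4  42. ]
```

```bash
python3 -m jog '0 -0.002 -0.009 0 -1;0 0 -0.009 0 -1;0 0 0 0 -1;0 0 0 0 -1' ; cat > look2.py <<'E'
import sys
from cell import *
from h import *
t=sys.argv[1]; p=eval(sys.argv[2]); print({k:v.round(3) for k,v in state().items() if k in("eef_pos","orientation","q","wrist_force")})
o=[]
for n in("scene","top"):
    s=snapshot(n); np.savez(f"pics/{n}{t}.npz",**s)
    x,y=proj(s,p).astype(int)-20; print(n,"crop origin",x,y)
    o.append(cv2.resize(s["frame"][y:y+40,x:x+40],(400,400),interpolation=cv2.INTER_CUBIC))
cv2.imwrite(f"pics/l{t}.png",np.hstack(o))
E
python3 look2.py 5 '(519,-119,50)'
```

```text
clock: 6.1
eef_pos: [604.1, 11.3, 59.5]
orientation: [-2.758, -1.503, 0.001]
wrist_force: [0.6, -0.3, -2.1]
grip_width: 16.0
finger_force: 45.0
{'q': array([-0.   ,  0.496,  1.703, -0.   ,  0.944,  0.573]), 'eef_pos': array([604.081,  11.333,  59.51 ]), 'orientation': array([-2.758e+00, -1.503e+00,  1.000e-03]), 'wrist_force': array([ 0.641, -0.319, -2.099])}
scene crop origin 196 211
top crop origin 287 178
```

View pics/l5.png

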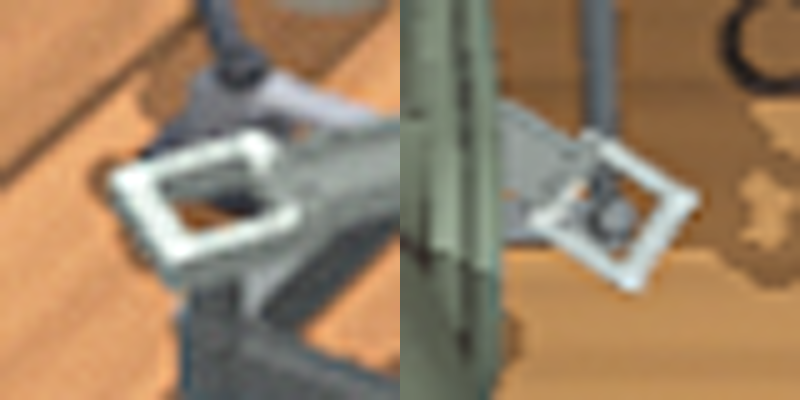

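The top view shows the post top at crop (613,213), centred inside the eye (centre about (614,210)). In the scene view the eye centre is at crop (211,199), above the post.

```bash
python3 - <<'E'
from h import *
t=dict(np.load("pics/top5.npz"));c=dict(np.load("pics/scene5.npz"));c0=dict(np.load("pics/scene0.npz"))
z=46+10
P=ray(t,(287+21.3-.45,178+21.3-.45),42)[:2];E=ray(t,(287+21.4-.45,178+21.0-.45),z)[:2]
u=np.array([np.cos(np.radians(57.2)),np.sin(np.radians(57.2))]);n=np.array([-u[1],u[0]])
print(P,E,"along/lat post rel eye centre",(P-E)@u,(P-E)@n)
P=ray(c,(216.8,236.6),42)[:2];E=ray(c,(196+21.1-.45,211+19.9-.45),z)[:2]; print(P,E,(P-E)@u,(P-E)@n)
print(proj(c,(519,-119,42)))
E
```

```text
[ 519.3 -121.8] [ 519.3 -120.6] along/lat post rel eye centre -1.0086799241948234 -0.6500498523392894
[ 524.2 -124.4] [ 521.2 -120. ] -2.073368424532796 -4.905215935731111
[216.3 234.6]
```

```bash
python3 -m jog '0.001 -0.001 0 0 -1;0 0 -0.003 0 -1;0 0 -0.002 0 -1;0 0 0 0 -1' && python3 -m jog '0 0 -0.002 0 -1;0 0 0 0 -1'&& python3 -m jog '0 0 -0.003 0 -1;0 0 0 0 -1'
```

```text
clock: 6.6
eef_pos: [605.1, 10.3, 54.7]
orientation: [-2.758, -1.503, 0.001]
wrist_force: [0.1, -0.2, -1.9]
grip_width: 16.0
finger_force: 45.0
clock: 6.8
eef_pos: [605.2, 10.4, 52.8]
orientation: [-2.758, -1.503, 0.001]
wrist_force: [0.8, 0.7, -1.7]
grip_width: 15.7
finger_force: 45.0
clock: 7.0
eef_pos: [605.1, 10.4, 49.6]
orientation: [-2.758, -1.503, 0.001]
wrist_force: [0.1, 0.4, -1.8]
grip_width: 16.1
finger_force: 45.0
```

```bash
python3 -m jog '0 0 -0.004 0 -1;0 0 -0.004 0 -1;0 0 0 0 -1' && python3 -m jog '0 0 -0.003 0 -1;0 0 0 0 -1'; python3 - <<'E'
from cell import *
print(state()["moment"],state()["wrist_force"])
E
python3 -m jog '0 0 -0.001 0 -1;0 0 0 0 -1'; python3 - <<'E'
from cell import *
print(state()["moment"],state()["wrist_force"])
E
```

```text
clock: 7.3
eef_pos: [604.8, 10.4, 41.2]
orientation: [-2.758, -1.503, 0.002]
wrist_force: [-0.7, -0.3, -2.3]
grip_width: 15.7
finger_force: 45.0
clock: 7.5
eef_pos: [605.2, 10.4, 38.7]
orientation: [-2.758, -1.503, 0.001]
wrist_force: [0.1, 0.3, -2.1]
grip_width: 16.0
finger_force: 45.0
[ 0.02633295 -0.11962252  0.00021686] [ 0.09467284  0.30605102 -2.09197781]
clock: 7.7
eef_pos: [605.4, 10.4, 38.0]
orientation: [2.759, 1.503, 0.0]
wrist_force: [-0.3, -0.6, -2.1]
grip_width: 15.6
finger_force: 45.0
[ 0.08489572 -0.14591337 -0.03628418] [-0.3211534  -0.55296677 -2.13746101]
```

```bash
for i in 1 2; do python3 -m jog '0 0 -0.001 0 -1;0 0 0 0 -1' | grep -E "eef|wrist"; python3 -c "
from cell import *
print(state()['moment'])"; done
```

```text
eef_pos: [605.4, 10.4, 37.0]
wrist_force: [-0.6, -0.9, -1.7]
[ 0.10340087 -0.07235037 -0.03625964]
eef_pos: [605.3, 10.4, 36.0]
wrist_force: [-0.5, 0.2, -2.9]
[ 0.15377227 -0.07848181 -0.04303399]
```

```bash
cat > f.py <<'E'
from cell import *
import numpy as np,sys
a=np.radians(float(sys.argv[1])); s=state(); u=np.array([np.cos(a),np.sin(a)]); n=np.array([-u[1],u[0]]); w=s["wrist_force"]
print("along %.1f lat %.1f z %.1f pos"%(w[:2]@u,w[:2]@n,w[2]),s["eef_pos"].round(1),"s",(s["eef_pos"][:2]@u).round(2),"mom",s["moment"].round(2),"t",s["clock"])
E
python3 f.py 57.2; python3 -m jog '0.0011 0.0017 0 0 -1;0.0011 0.0017 0 0 -1;0.0011 0.0017 0 0 -1;0 0 0 0 -1' >/dev/null; python3 f.py 57.2;  python3 -m jog '0.0011 0.0017 0 0 -1;0.0011 0.0017 0 0 -1;0.0011 0.0017 0 0 -1;0.0011 0.0017 0 0 -1' >/dev/null; python3 f.py 57.2
```

```text
along -0.1 lat 0.5 z -2.9 pos [605.3  10.4  36. ] s 336.64 mom [ 0.15 -0.08 -0.04] t 8.1
along -4.2 lat -0.8 z -1.8 pos [608.3  15.2  35.8] s 342.27 mom [-0.52  0.21  0.07] t 8.5
along -2.9 lat -1.2 z -1.4 pos [613.1  22.4  36.1] s 350.95 mom [-0.51  0.24  0.04] t 8.9
```

```bash
python3 -m jog '0.0011 0.0017 0 0 -1;0.0011 0.0017 0 0 -1;0.0011 0.0017 0 0 -1;0 0 0 0 -1' >/dev/null; python3 f.py 57.2;  for i in 1 2 3; do python3 -m jog '0.0005 0.0008 0 0 -1;0 0 0 0 -1' >/dev/null; python3 f.py 57.2; done
```

```text
along -3.2 lat 0.4 z -1.1 pos [616.7  27.8  36.1] s 357.38 mom [-0.31  0.19 -0.02] t 9.3
along -2.7 lat 0.2 z -2.6 pos [617.   28.2  36.1] s 357.96 mom [-0.45  0.19 -0.04] t 9.5
along -3.0 lat 0.8 z -1.6 pos [617.4  29.   36.1] s 358.85 mom [-0.39  0.2  -0.02] t 9.7
along -3.9 lat -0.6 z -1.7 pos [618.   29.8  36.1] s 359.81 mom [-0.49  0.28  0.04] t 9.9
```

```bash
python3 - <<'E'
from cell import *
from h import *
s=snapshot("wrist"); np.savez("pics/w6.npz",**s); print(state()["clock"])
P=(650,82); c=proj(s,(650,81.5,42)); print("fl proj",c)
# bright nose block extent
f=s["frame"].astype(int); m=((f.min(2)>200)).astype(np.uint8); n,l,st,ce=cv2.connectedComponentsWithStats(m)
for i in range(1,n):
    if st[i,4]>80: print(st[i],ce[i].round(1), ray(s,(ce[i][0],st[i,1]),32), ray(s,ce[i],32))
E
```

```text
9.95
fl proj [250.5 142.1]
[233 161  41  24 918] [253.  172.7] [644.5  70.4  32. ] [640.5  64.1  32. ]
```

```bash
for i in 1 2 3 4; do python3 -m jog '0.0005 0.0008 0 0 -1;0 0 0 0 -1' >/dev/null; python3 f.py 57.2; done
```

```text
along -2.6 lat -0.2 z -0.8 pos [618.5  30.7  36.1] s 360.8 mom [-0.45  0.2  -0.  ] t 10.15
along -3.2 lat 0.1 z -2.0 pos [619.   31.5  36.1] s 361.77 mom [-0.44  0.26  0.03] t 10.35
along -3.1 lat 0.1 z -1.3 pos [619.5  32.3  36.1] s 362.72 mom [-0.46  0.2  -0.  ] t 10.55
along -3.7 lat 0.5 z -1.4 pos [620.   33.1  36.1] s 363.67 mom [-0.4   0.19 -0.01] t 10.75
```

Next, half-millimetre steps until contact.

```bash
for i in 1 2 3 4; do python3 -m jog '0.0003 0.0004 0 0 -1;0 0 0 0 -1' >/dev/null; python3 f.py 57.2; done
```

```text
along -4.4 lat -0.3 z -2.2 pos [620.2  33.3  36.1] s 363.99 mom [-0.46  0.22 -0.01] t 10.95
along -5.7 lat -0.9 z -2.2 pos [620.2  33.4  36. ] s 364.06 mom [-0.61  0.36  0.04] t 11.15
along -5.7 lat -0.2 z -0.6 pos [620.2  33.4  36. ] s 364.1 mom [-0.8   0.39  0.03] t 11.35
along -7.4 lat -0.7 z 0.1 pos [620.3  33.5  36. ] s 364.16 mom [-0.94  0.48 -0.01] t 11.55
```

```bash
for i in 1 2 3 4; do python3 -m jog '0.0003 0.0004 0 0 -1;0 0 0 0 -1' >/dev/null; python3 f.py 57.2; done
```

```text
along -8.8 lat 0.1 z -0.6 pos [620.3  33.5  36. ] s 364.18 mom [-1.03  0.48 -0.02] t 11.75
along -10.7 lat -1.2 z 0.5 pos [620.3  33.5  36. ] s 364.23 mom [-1.25  0.63 -0.  ] t 11.95
along -10.7 lat -0.2 z 1.5 pos [620.3  33.6  36. ] s 364.26 mom [-1.47  0.72 -0.01] t 12.15
along -12.8 lat -0.4 z 1.5 pos [620.4  33.6  36.1] s 364.34 mom [-1.61  0.75 -0.03] t 12.35
```

```bash
python3 -m jog '0.0002 0.0003 0 0 -1;0 0 0 0 -1;0 0 0 0 -1' >/dev/null; python3 f.py 57.2;python3 -m jog '0 0 0 0 -1;0 0 0 0 -1;0 0 0 0 -1;0 0 0 0 -1' >/dev/null; python3 f.py 57.2; python3 - <<'E'
from cell import *
from h import *
for n in("top","scene","wrist"):
    s=snapshot(n); np.savez(f"pics/{n}7.npz",**s)
E
```

```text
along -13.2 lat -1.1 z 1.5 pos [620.4  33.6  36.1] s 364.34 mom [-1.75  0.83 -0.06] t 12.65
along -13.6 lat -0.6 z 2.3 pos [620.4  33.6  36.1] s 364.36 mom [-1.77  0.82 -0.03] t 13.05
```

```bash
python3 -m jog '-0.0011 -0.0017 0 0 -1;-0.0011 -0.0017 0 0 -1;0 0 0 0 -1' >/dev/null; python3 f.py 57.2;python3 -m jog '-0.0011 -0.0017 0 0 -1;-0.0011 -0.0017 0 0 -1;-0.0011 -0.0017 0 0 -1;-0.0011 -0.0017 0 0 -1;0 0 0 0 -1' >/dev/null; python3 f.py 57.2;  for i in 1 2 3 4 5; do python3 -m jog '-0.0005 -0.0008 0 0 -1;0 0 0 0 -1' >/dev/null; python3 f.py 57.2; done
```

```text
along -2.7 lat 0.4 z -0.9 pos [620.5  33.2  36.1] s 364.06 mom [-0.38  0.22  0.03] t 13.5
along -0.0 lat -0.2 z -1.7 pos [615.9  26.2  36.1] s 355.65 mom [ 0.14 -0.09 -0.04] t 14.0
along 0.5 lat 0.9 z -1.9 pos [615.4  25.4  36.1] s 354.75 mom [ 0.15 -0.09 -0.01] t 14.2
along 1.0 lat -0.3 z -1.7 pos [615.1  24.8  36.2] s 354.05 mom [ 0.24 -0.24  0.05] t 14.4
along 3.6 lat 0.9 z -1.2 pos [615.1  24.5  36.4] s 353.77 mom [ 0.66 -0.47 -0.09] t 14.6
along 3.8 lat -0.5 z -2.8 pos [614.2  23.3  36.2] s 352.31 mom [ 0.72 -0.48 -0.08] t 14.8
along 3.5 lat 0.3 z -1.2 pos [613.5  22.2  36.1] s 351.02 mom [ 0.65 -0.49 -0.12] t 15.0
```

```bash
python3 -m jog '-0.0011 -0.0017 0 0 -1;-0.0011 -0.0017 0 0 -1;-0.0008 -0.0012 0 0 -1;0 0 0 0 -1;0 0 0 0 -1' >/dev/null; python3 f.py 57.2; python3 -m jog '0.0014 0.0021 0 0 -1;0.0014 0.0021 0 0 -1;0 0 0 0 -1' >/dev/null; python3 f.py 57.2; python3 -m jog '0 0 0.005 0 -1;0 0 0.012 0 -1;0 0 0.014 0 -1;0 0 0.014 0 -1;0 0 0.01 0 -1;0 0 0 0 -1';python3 f.py 57.2
```

```text
along 1.8 lat -0.4 z -1.1 pos [610.2  17.3  36. ] s 345.09 mom [ 0.44 -0.44  0.06] t 15.5
along 0.3 lat -0.3 z -2.0 pos [613.   21.8  35.9] s 350.41 mom [ 0.08 -0.14 -0.  ] t 15.8
clock: 16.4
eef_pos: [614.6, 21.9, 93.6]
orientation: [2.757, 1.502, 0.007]
wrist_force: [1.3, -0.4, -1.3]
grip_width: 15.8
finger_force: 45.0
along 0.3 lat -1.3 z -1.3 pos [614.6  21.9  93.6] s 351.35 mom [ 0.11 -0.13 -0.01] t 16.4
```

```bash
python3 -m jog '-0.007 0 0 8.2 -1;-0.007 0 0 8.2 -1;-0.007 0 0 8.3 -1;-0.007 0 0 8.3 -1;-0.007 0 0 8.3 -1;-0.007 0 0 8.3 -1;-0.007 0 0 8.3 -1;-0.008 0 0 8.2 -1' >/dev/null; python3 -m jog '0 0.001 -0.01 0 -1;0 0 -0.01 0 -1;0 0 -0.014 0 -1;0 0 0 0 -1;0 0 0 0 -1'; python3 look2.py 8 '(648,-118,50)'; python3 f.py 123.3; python3 - <<'E'
from h import *
t=dict(np.load("pics/top8.npz"));c=dict(np.load("pics/scene8.npz"))
for th in(120,130,140,150): print(th,eye(t,proj(t,(648,-118,56)),14,56,th),eye(c,proj(c,(648,-118,56)),16,56,th))
E
```

```text
clock: 17.7
eef_pos: [556.1, 22.9, 56.3]
orientation: [-1.494, -2.762, 0.001]
wrist_force: [0.1, -0.8, -2.1]
grip_width: 15.8
finger_force: 45.0
{'q': array([ 0.02 ,  0.438,  1.821,  0.   ,  0.884, -0.559]), 'eef_pos': array([556.113,  22.859,  56.277]), 'orientation': array([-1.494e+00, -2.762e+00,  1.000e-03]), 'wrist_force': array([ 0.057, -0.75 , -2.089])}
scene crop origin 244 230
top crop origin 286 138
along -0.8 lat 0.0 z -2.3 pos [556.7  22.9  57.2] s -286.52 mom [ 0.11 -0.01  0.02] t 17.8
120 [(array([307.5, 157.8]), 54.6875, array([ 648.6, -120.2,   56. ]))] [(array([262.1, 258.2]), 4.65625, array([ 658.9, -148.3,   56. ])), (array([265.6, 250.7]), 60.15625, array([ 653.4, -123. ,   56. ]))]
130 [(array([307.5, 157.8]), 56.90625, array([ 648.5, -120.1,   56. ]))] [(array([265.6, 250.7]), 64.71875, array([ 653.3, -122.9,   56. ]))]
140 [(array([307.5, 157.9]), 59.78125, array([ 648.4, -120.2,   56. ]))] [(array([265.6, 250.7]), 68.3125, array([ 653.4, -122.8,   56. ]))]
150 [(array([307.5, 157.9]), 62.3125, array([ 648.4, -120.2,   56. ]))] [(array([265.6, 250.7]), 72.03125, array([ 653.4, -122.8,   56. ]))]
```

```bash
python3 -m jog '-0.001 0 -0.002 0 -1;0 0 0 0 -1' >/dev/null; python3 f.py 123.3; for i in 1 2; do python3 -m jog '0 0 -0.002 0 -1;0 0 0 0 -1' >/dev/null; python3 f.py 123.3; done
```

```text
along 0.0 lat 0.2 z -1.4 pos [555.1  22.9  55.2] s -285.66 mom [ 0.14 -0.08  0.02] t 18.0
along -0.2 lat 0.1 z -2.3 pos [555.1  22.9  53. ] s -285.62 mom [ 0.16 -0.09  0.05] t 18.2
along -1.0 lat -0.3 z -1.1 pos [555.   22.9  50.8] s -285.62 mom [ 0.16 -0.02  0.01] t 18.4
```

```bash
python3 -m jog '0 0 -0.003 0 -1;0 0 0 0 -1' >/dev/null; python3 f.py 123.3; python3 -m jog '0 0 -0.004 0 -1;0 0 -0.004 0 -1;0 0 0 0 -1' >/dev/null; python3 f.py 123.3; for i in 1 2 3; do python3 -m jog '0 0 -0.0012 0 -1;0 0 0 0 -1' >/dev/null; python3 f.py 123.3; done
```

```text
along 0.4 lat -0.3 z -1.6 pos [554.9  22.9  47.7] s -285.54 mom [ 0.15 -0.03  0.  ] t 18.6
along 0.1 lat 0.1 z -1.5 pos [554.6  22.9  39.3] s -285.4 mom [ 0.09 -0.05  0.01] t 18.9
along 0.8 lat 0.3 z -1.5 pos [555.2  22.9  38.7] s -285.67 mom [ 0.15 -0.08  0.03] t 19.1
along -0.0 lat -0.7 z -2.1 pos [555.2  22.9  37.6] s -285.7 mom [ 0.1  -0.05 -0.02] t 19.3
along 0.2 lat -0.3 z -1.8 pos [555.1  22.9  36.4] s -285.65 mom [ 0.09 -0.07  0.06] t 19.5
```

Next, draw out along 123.3°, where u = (−0.549, 0.836).

```bash
python3 -m jog '-0.0005 0.0008 -0.0004 0 -1;-0.0005 0.0008 0 0 -1;0 0 0 0 -1' >/dev/null; python3 f.py 123.3; for i in 1 2 3 4 5; do python3 -m jog '-0.0005 0.0008 0 0 -1;0 0 0 0 -1' >/dev/null; python3 f.py 123.3; done
```

```text
along 0.0 lat -0.3 z -1.9 pos [554.1  24.6  36.1] s -283.64 mom [ 0.06 -0.04  0.05] t 19.8
along 0.7 lat -0.0 z -1.5 pos [553.7  25.4  36.1] s -282.76 mom [ 0.18 -0.09  0.01] t 20.0
along 0.4 lat -0.1 z -1.7 pos [553.1  26.1  36. ] s -281.84 mom [ 0.1  -0.08 -0.  ] t 20.2
along -0.7 lat -0.9 z -1.6 pos [552.6  27.   36. ] s -280.87 mom [ 0.15 -0.09 -0.04] t 20.4
along 0.3 lat 0.1 z -1.8 pos [552.3  27.6  36.1] s -280.12 mom [ 0.09 -0.09  0.06] t 20.6
along -3.4 lat 0.0 z -2.9 pos [552.1  28.1  36.1] s -279.68 mom [-0.33 -0.25 -0.08] t 20.8
```

```bash
python3 -m jog '-0.0005 0.0008 0 0 -1;-0.0005 0.0008 0 0 -1;-0.0005 0.0008 0 0 -1;0 0 0 0 -1' >/dev/null; python3 f.py 123.3; for i in 1 2 3 4 5 6 7; do python3 -m jog '-0.0003 0.0004 0 0 -1;0 0 0 0 -1' >/dev/null; python3 f.py 123.3; done
```

```text
along -2.7 lat 0.2 z -2.1 pos [550.3  30.9  36.1] s -276.28 mom [-0.41 -0.28 -0.06] t 21.2
along -2.1 lat -0.2 z -2.0 pos [550.   31.3  36.1] s -275.8 mom [-0.35 -0.32 -0.07] t 21.4
along -3.7 lat 0.2 z -1.8 pos [549.7  31.7  36.1] s -275.29 mom [-0.46 -0.35 -0.07] t 21.6
along -4.9 lat 0.5 z -3.1 pos [549.5  31.9  36.1] s -275.01 mom [-0.55 -0.4  -0.04] t 21.8
along -5.9 lat -0.3 z -2.5 pos [549.5  32.   36.1] s -274.95 mom [-0.77 -0.51 -0.13] t 22.0
along -8.0 lat 0.3 z -3.4 pos [549.5  32.   36.2] s -274.93 mom [-0.91 -0.53 -0.12] t 22.2
along -8.2 lat 1.3 z -3.3 pos [549.5  32.1  36.2] s -274.87 mom [-1.15 -0.68 -0.09] t 22.4
along -9.3 lat 0.9 z -4.5 pos [549.5  32.1  36.2] s -274.81 mom [-1.37 -0.7  -0.13] t 22.6
```

```bash
for i in 1 2 3; do python3 -m jog '-0.0003 0.0004 0 0 -1;0 0 0 0 -1' >/dev/null; python3 f.py 123.3; done; python3 -m jog '-0.0002 0.0003 0 0 -1;0 0 0 0 -1;0 0 0 0 -1' >/dev/null; python3 f.py 123.3
```

```text
along -11.1 lat 1.2 z -3.8 pos [549.4  32.2  36.3] s -274.75 mom [-1.64 -0.85 -0.12] t 22.8
along -12.5 lat 1.9 z -3.5 pos [549.5  32.2  36.4] s -274.74 mom [-1.91 -0.92 -0.05] t 23.0
along -13.5 lat 1.6 z -3.6 pos [549.5  32.3  36.4] s -274.69 mom [-2.16 -1.07 -0.06] t 23.2
along -14.4 lat 2.3 z -4.0 pos [549.5  32.3  36.5] s -274.64 mom [-2.33 -1.08 -0.12] t 23.5
```

```bash
python3 -m jog '0 0 0 0 -1;0 0 0 0 -1;0 0 0 0 -1;0 0 0 0 -1;0 0 0 0 -1' >/dev/null; python3 f.py 123.3; for i in 1 2 3 4; do python3 -m jog '0.0005 -0.0008 0 0 -1;0 0 0 0 -1' >/dev/null; python3 f.py 123.3; done
```

```text
along -14.7 lat 1.8 z -4.2 pos [549.5  32.3  36.4] s -274.66 mom [-2.31 -1.11 -0.03] t 24.0
along -10.7 lat 1.9 z -2.9 pos [549.5  32.2  36.4] s -274.74 mom [-1.91 -0.95 -0.  ] t 24.2
along -7.8 lat 0.1 z -2.7 pos [549.5  32.2  36.4] s -274.77 mom [-1.48 -0.89 -0.01] t 24.4
along -6.0 lat 1.2 z -2.9 pos [549.5  32.1  36.2] s -274.86 mom [-1.   -0.66  0.01] t 24.6
along -3.2 lat -0.4 z -2.3 pos [549.5  32.   36.2] s -274.94 mom [-0.48 -0.59 -0.09] t 24.8
```

```bash
python3 -m jog '0.0003 -0.0004 0 0 -1;0 0 0 0 -1' >/dev/null; python3 f.py 123.3; python3 -m jog '0.0002 -0.0003 0 0 -1;0 0 0 0 -1' >/dev/null; python3 f.py 123.3; python3 - <<'E'
from cell import *
from h import *
o=[]
for n,p,r in(("scene",(650,-118,30),24),("scene",(520,81,30),24),("top",(650,-118,30),20),("wrist",(520,81,30),50)):
    s=snapshot(n); x,y=proj(s,p).astype(int)-r; x=max(x,0);y=max(y,0); np.savez(f"pics/{n}9.npz",**s); print(n,x,y)
    o.append(cv2.resize(s["frame"][y:y+2*r,x:x+2*r],(300,300),interpolation=cv2.INTER_CUBIC))
cv2.imwrite("pics/l9.png",np.vstack([np.hstack(o[:2]),np.hstack(o[2:])]))
E
```

```text
along -1.8 lat -1.6 z -1.5 pos [549.4  31.9  36.1] s -274.98 mom [-0.19 -0.59 -0.06] t 25.0
along -1.6 lat -0.6 z -1.7 pos [549.1  31.6  36. ] s -275.06 mom [ 0.03 -0.21 -0.01] t 25.2
scene 240 233
scene 234 175
top 285 138
wrist 207 95
```

View pics/l9.png

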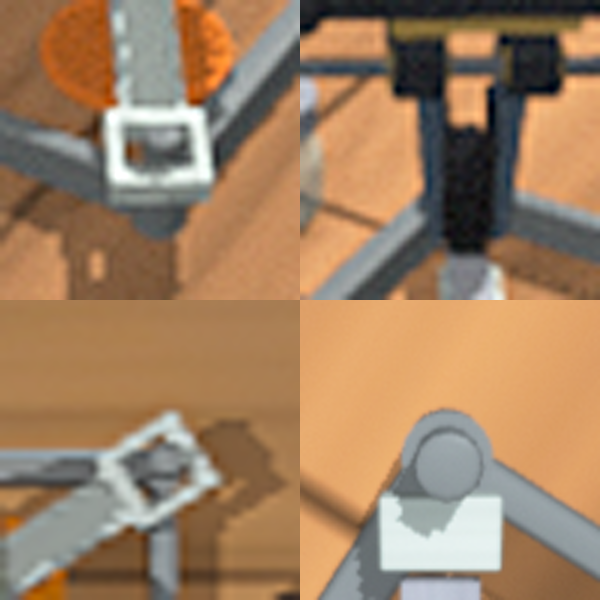

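The last picture shows the post inside the eye at the outer end (top view, lower left), and the nose face centred against the near-left post (wrist view, lower right). I'll let go and rise.

```bash
python3 -m jog '0 0 0 0 -0.55;0 0 0 0 -0.45;0 0 0 0 -0.4;0 0 0 0 -0.4' 10; python3 f.py 123.3; python3 -m jog '0 0 0.005 0 -0.4;0 0 0.02 0 -0.4;0 0 0.04 0 -0.4;0 0 0.05 0 -0.4;0 0 0.03 0 -0.4;0 0 0 0 -0.4' | head -2; python3 - <<'E'
from cell import *
from h import *
print(state()["clock"])
for n in("scene","top","wrist"):
    s=snapshot(n); np.savez(f"pics/{n}10.npz",**s)
t=dict(np.load("pics/top10.npz"));b=dict(np.load("pics/top9.npz"))
for th in(130,150): print([eye(q,proj(q,(650,-118,32)),14,32,th) for q in(b,t)])
s=dict(np.load("pics/wrist10.npz")); b=dict(np.load("pics/wrist9.npz"))
for q in(b,s):
    f=q["frame"].astype(int); m=(f.min(2)>190).astype(np.uint8); n,l,st,ce=cv2.connectedComponentsWithStats(m)
    for i in range(1,n):
        if st[i,4]>80: print(st[i],ray(q,(ce[i][0],st[i,1]),32))
b=dict(np.load("pics/scene9.npz"));s=dict(np.load("pics/scene10.npz"))
for th in(130,150): print([eye(q,proj(q,(652,-120,32)),16,32,th) for q in(b,s)])
E
```

```text
clock: 25.8
eef_pos: [549.4, 31.3, 36.1]
orientation: [-1.492, -2.764, -0.0]
wrist_force: [-0.2, -0.4, 0.4]
grip_width: 27.6
finger_force: 0.0
along -0.2 lat 0.4 z 0.4 pos [549.4  31.3  36.1] s -275.5 mom [ 0.09 -0.13 -0.03] t 25.8
clock: 26.4
eef_pos: [552.5, 31.4, 186.7]
26.4
[[(array([305.4, 160.4]), 50.5, array([ 644., -116.,   32.]))], [(array([305.5, 160.3]), 52.53125, array([ 644. , -116.2,   32. ]))]]
[[], []]
[101 102  25  62 206] [433.8  55.2  32. ]
[ 88 108  33  71 456] [431.5  49.6  32. ]
[ 58 112  42  69 933] [419.7  39.2  32. ]
[234 161  40  24 756] [523.9  72.2  32. ]
[169 111  24  39 458] [438.2  58.   32. ]
[156 116  17  35 188] [425.5  43.3  32. ]
[242 143  23  14 243] [524.1  72.8  32. ]
[244 210  19  40 522] [567.6   6.6  32. ]
[244 277  15  25 307] [613.2 -71.1  32. ]
[[(array([264.4, 256.7]), 60.3125, array([ 648.2, -117.2,   32. ]))], [(array([264.4, 256.8]), 63.0625, array([ 648.4, -117.5,   32. ]))]]
[[(array([264.6, 256.3]), 80.59375, array([ 647.9, -115.7,   32. ]))], []]
```

The rule did not move on release: eye and nose each read within about 0.6 mm of where they were before. Handing in.

```bash
python3 -c "
from cell import *
print(close_job())"
```

```text
the job is handed in; nothing more can be done
None
```

I measured both diagonals, pulling about 13.5 N on the first and 14.5 N on the second; the near-left/far-right one is about 4 mm shorter, so I left the rule snug across it, let go and handed the job in (no verdict came back).

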